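Take a carded pack off its display hook and stand it in the counter stand

ROBOT

A 6-joint arm with a two-finger parallel gripper is mounted at the origin on the work surface. World frame = base frame: x ahead of the robot, y to its left, z up, the work surface at z = 0. Lengths are in mm, angles in rad, forces in N, time in s.
With the tool pointing down it reaches from about 275 to 1000 mm from the base axis. Payload 8.4 kg.
Tool frame: the origin (TCP) lies at the very end of the fingers, on their centre line; the grasp point (between the pads) lies ctrl.grip_point_offset behind it (ctrl.grip_point_offset is the distance from the TCP to the grasp point, in mm); z points along the fingers, y is the line along which they close (so a half turn about z gives the same grasp; the last joint's range is limited). The gripper opens to 85 mm and grips with 20 to 120 N. Pads are 22 mm wide; open, the fingers measure 114 mm over their backs; the gripper's body (76 mm by 85 mm) begins 54 mm behind the grasp point. The pads swing forward as they close: fully open they stand 13 mm farther back than shut.
Start: joints at [-1.163, 0.353, 1.633, -0, 1.155, -0.002], TCP at [249.015, -573.253, 231.281] pointing down, gripper open.
Joint ranges: [-2.63, 2.63], [-0.92, 2.1], [0.06, 2.66], [-1.3, 4.44], [0, 2.69], [-3.02, 3.02]. Speed limits (rad/s): [2.22, 2.22, 2.79, 3.14, 3.14, 3.14].

INTERFACE

Orientations are given as a unit quaternion [w, x, y, z].
In Python, from bench import get_obs, capture, ctrl gives the robot as it stands. The module is installed in compiled form; this text tells all that it offers.
- The arm moves only by the tool servo_tool, never from a script. Its argument "series" is a list of rows, each a list of 3 entries, a list of its own where there are three numbers: the turn, a rotation vector about the tool's x, y, z each as a share of 45 degrees, from -1 to 1, then the shift along the tool's x, y, z each as a share of 50 cm, from -1 to 1, then the gripper's target within -1 to 1 (fully open at 1, half-way at 0, shut at -1). A call has 1 to 5 rows; each row is the pose to reach, as a shift and turn from the pose commanded when the call began, along the tool's axes at that moment; what a row does not reach only later rows make up. A row lasts 1/10 s, in which the tool goes at most 50 mm and 8.59 degrees, less where a joint would pass 70% of its speed; a pose out of reach is approached as far as the arm can. A call with a number of a shift or a turn outside -1 to 1 is refused whole. A call with a gripper value outside its range is refused whole. The fingers move at their own pace and stop on an object; the grip force is fixed at half the most. Time passes only in rows, so rows that repeat a pose let the fingers close. It gives the time, the measured TCP pose, the force, the opening and the grip force at its end, in the units of the state.
- get_obs(): the state, without advancing time (a new reading comes with each control period).
- capture(name): name is "side" or "top" or "wrist"; returns a dict with "pixels" (384x512x3 uint8, red, green, blue), "z_map" (384x512 float32, mm along the optical axis (not along the pixel's ray), 0 where there is no reading), "intrinsics" (3x3 intrinsics, pixels), "R" (3x3) and "t" (3): a world point X has camera coordinates R X + t. Camera axes: x right, y down, z forward; pixel columns grow to the right and rows downward; lengths in mm; the calibration is good to about 2 mm. A picture is of the moment at which its call begins.
- ctrl.sign_off(): hands the job in; it is judged then, once.
The state is a dict: "clock": time; "q": joint angles; "joint_velocities": joint speeds; "joint_torque": joint torques, N m; "eef_pos": TCP position; "tool_rot": TCP orientation; "ft_force": force on the tool from outside, world axes, zero at the start; "torque": the same for the moment, N m; "opening": finger opening in mm; "grasp_force": force on a finger pad.
Only numpy, scipy, OpenCV 4.12 (cv2) and the standard library are available. Lean on these libraries where they do the work, as an engineer would, in place of code of your own. Each camera call takes 0.05 s, during which the arm holds its last target. There are 200 camera calls.

TASK

Take the card that carries the two long rubber soles off its display hook, lifting its hole over the hook's upturned tip as you slide it off, without straining the card or the hook. Stand it upright, fully down in the groove of the wooden counter stand without forcing it, roughly centred, with the soles facing the customer's side (away from the robot), and leave the other cards and everything else where they are.

Things in the scene. Friction and masses are not known exactly. Their poses are not given: they have to be found in the camera images.
- pack: The pack to move: stiff brown card 84 wide (y), 170 high (z), 4 thick (x), about 0.08 kg (0.055 to 0.11), with two upright black rubber strips side by side on its front (+x face), each 22 wide, 80 long, 6 thick, 29 to 109 above the bottom edge. Origin: middle of the bottom edge; z up the card, x out of its front. Hangs on any one of the three hooks, 40 to 60 out from its root.
- pack_hole (a point): Middle of the upper edge of the pack's square 13 x 13 hanging hole (this edge rests on the hook wire); 132 above the card's bottom edge, the hole's lower edge is 119 above it. 38 of plain card stands above the hole, full width. Axes as the pack's.
- pack_corner (a point): Bottom left corner of the pack: 42 from the bottom edge's middle along the pack's +y.
- rack: Low counter rack, fixed: wooden foot 340 long (y), 195 deep, 16 high; two steel uprights; a cross rail 12 thick whose front (+x) face is 2 behind the origin, top 216 above the table. Origin on the table, z up, x the way its three hooks point (away from the robot, turned by the rack's yaw). Hooks are at y = -105, 0 and +105.
- rack_rail (a point): Root of the middle hook, 200 above the table; axes as the rack's. Each steel hook (wire 6 thick) runs 140 along +x, then its last 18 out rises 14 (38 deg) to a round end. The wires are bent by use: all beyond 66 from the root is tipped as one, 0 to 0.14 rad up or down, differently each time and not measured. Pressing card and hook together with 8 N strains them.
- stand: Hardwood card stand, fixed, 130 long (y), 62 deep (x), 36 high, with a straight open-ended groove along its whole length at the middle (x = 0): 6.5 wide, 20 deep, floor 16 above the table, lips bevelled over the top 5. Origin on the table under its middle; x points to the customer's side, away from the robot (turned by its yaw).
- stand_groove (a point): Middle of the groove's floor, 16 above the table; axes as the stand's: y along the groove, x to the customer's side.
- pack_round: Bystander: card of the same size with two round rubber pads, hanging on another hook. Origin as the pack's.
- pack_small: Bystander: card of the same size with four small square rubber pads, hanging on another hook. Origin as the pack's.
- geta_a: Bystander: bare wooden sandal base, 225 x 88 x 52, origin under its middle.
- geta_b: Bystander: the second wooden sandal base, 225 x 88 x 52.
- mallet: Bystander: wooden mallet lying on the table, 64 high, about 260 long.
- dish: Bystander: small steel dish, 64 across, 18 high.
- hammer: Bystander: hammer lying on the table, 240 long.
- wax: Bystander: amber jar, 66 across, 60 high.
There are look-alikes about, which are no part of the job. Leave any pink or purple look-alike of the pack alone.

How it is judged (in metres and radians):
On the way:
1. the card's hole is clear of the hook, past or above its tip ((x of pack_hole in the frame of rack_rail above 0.164 m or z of pack_hole in the frame of rack_rail above 0.045 m)), for 0.1 s.
At the end, for the whole second after the job is handed in: The pack stands released and still in the stand's groove: bottom edge on the groove floor (within 4 mm), its middle within 25 mm of the groove's middle along the groove, within 0.2 rad of upright, soles facing the stand's +x (customer's) side (x of pack in the frame of stand_groove between -0.005 and 0.005 m and z of pack in the frame of stand_groove between -0.003 and 0.004 m and y of pack_corner in the frame of stand_groove between 0.017 and 0.067 m and angle between pack's own z axis and vertical below 0.2 rad and linear speed of pack below 0.02 m/s and contact force between pack and the fingers below 0.05 N); the robot touches nothing.
It fails at once if the pack and the rack or its hooks press on each other with more than 8 N (contact force between pack and rack above 8 N).
It fails at once if the pack is pressed into or against the stand with more than 35 N (contact force between pack and stand above 35 N).
It fails at once if another card is shifted more than 30 mm or knocked off (distance of any of pack_round, pack_small from where it was at the start of the episode above 0.03 m).
It fails at once if a bystander on the table is shifted more than 20 mm (distance of any of geta_a, geta_b, mallet, dish, hammer, wax from where it was at the start of the episode above 0.02 m).
It also fails if it takes over 72 s, if anything falls off the work surface, if the arm or the gripper's body presses on something with over 40 N, if the wrist force passes 120 N, or if a joint passes its speed limit or range.

## Working session

There is one attempt and no reset: what is moved stays moved. The work goes in short steps, Python scripts to look and compute and a tool call to move; the robot and the scene stay as the last step left them, time stands still between calls to the robot, and variables do not carry over. Pictures are saved under pics/ and viewed, at most 10 in all, crops included, and the job is handed in when it is done.

Besides the shell and the picture viewer there is one more tool, called by a JSON object that holds its "method" and its "body", one argument or row to a line. servo_tool: Moves the arm, as the interface text tells. Shift numbers are shares of 50 cm and turn numbers shares of 45 degrees, none past 1 either way. Its arguments: {"type":"object","properties":{"series":{"type":"array"}},"required":["series"]}

```bash
mkdir -p pics; cat > h.py <<'E'
import numpy as np, cv2, pickle
from bench import get_obs, capture, ctrl
def snap(n,tag):
    d=capture(n); pickle.dump(d,open(f'{tag}.pkl','wb')); cv2.imwrite(f'pics/{tag}.png',d['pixels'][:,:,::-1]); return d
def load(tag): return pickle.load(open(f'{tag}.pkl','rb'))
def pts(d):
    K=d['intrinsics'];z=d['z_map'];v,u=np.mgrid[:384,:512]
    c=np.stack([(u-K[0,2])/K[0,0]*z,(v-K[1,2])/K[1,1]*z,z],-1)
    p=(c-d['t'])@d['R']; p[z==0]=np.nan; return p
E
python3 - <<'E'
from h import *
np.set_printoptions(precision=3,suppress=True)
for n in ['side','top']:
    d=snap(n,n+'0'); print(n,-d['R'].T@d['t'],d['R'][2])
a=np.hstack([cv2.imread('pics/side0.png'),cv2.imread('pics/top0.png')]); 
print(get_obs(), ctrl.grip_point_offset)
E
```

```text
side [-27.259 866.401 971.976] [ 0.403 -0.703 -0.586]
top [ 383.316 -131.191 1097.151] [ 0.165 -0.004 -0.986]
{'clock': 0.1, 'q': array([-1.163,  0.354,  1.634, -0.   ,  1.155, -0.002]), 'joint_velocities': array([-0.   , -0.002, -0.001, -0.002, -0.   ,  0.001]), 'joint_torque': array([  0.   , -60.636, -34.282,  -0.   ,   0.004,  -0.   ]), 'eef_pos': array([ 248.837, -572.855,  230.645]), 'tool_rot': array([-0.001,  0.979,  0.203, -0.   ]), 'ft_force': array([-0.179,  0.245, -0.163]), 'torque': array([0.015, 0.037, 0.04 ]), 'grasp_force': 0.0, 'opening': 85.4694271536602} 18.700000000000003
```

View pics/side0.png

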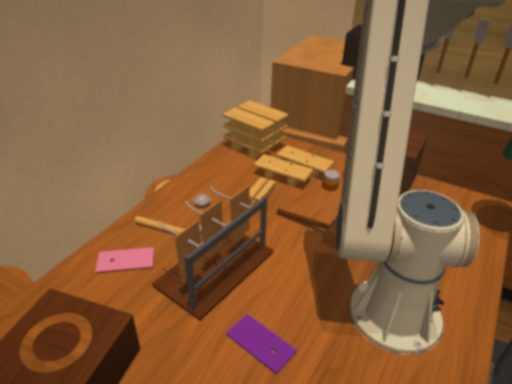

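View pics/top0.png

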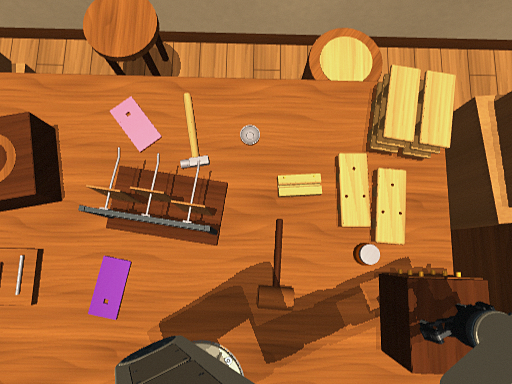

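Side: rack with three cards at about (215,240), pink card at (125,260), purple card at (262,342). Top: hooks end at (118,150), (157,155) and (197,165), and the stand is at (300,185). The card fronts aren't visible yet, so I'll measure first and see what the wrist camera shows.

```bash
python3 - <<'E'
from h import *
np.set_printoptions(precision=1,suppress=True)
d=load('top0'); p=pts(d)
w=snap('wrist','w0'); 
o=get_obs()
from scipy.spatial.transform import Rotation as Rt
q=o['tool_rot'];RT=Rt.from_quat([q[1],q[2],q[3],q[0]]).as_matrix()
print('cam in tool',RT.T@(-w['R'].T@w['t']-o['eef_pos']),'\n',RT.T@w['R'].T, w['intrinsics'],'\n',RT)
# rail
def show(n,m):
    q=p[m]; print(n,len(q),np.nanmean(q,0),np.nanmin(q,0),np.nanmax(q,0))
roi=np.zeros((384,512),bool);roi[140:250,75:235]=1
img=d['pixels'].astype(int);hsv=cv2.cvtColor(d['pixels'],cv2.COLOR_RGB2HSV)
m=roi&(p[...,2]>205)
n,l,s,c=cv2.connectedComponentsWithStats(m.astype(np.uint8))
for i in range(1,n):
    if s[i,4]>8:
        q=p[l==i]; xy=q[:,:2]; mu=xy.mean(0);U,S,V=np.linalg.svd(xy-mu,full_matrices=False)
        print(s[i],q.mean(0),'zmax',q[:,2].max(),'dir',V[0],'ext',np.ptp((xy-mu)@V[0]), q.min(0),q.max(0))
roi=np.zeros_like(roi);roi[165:205,270:330]=1
m=roi&(p[...,2]>30)&(p[...,2]<42)
r=cv2.minAreaRect(p[m][:,:2].astype(np.float32));print('stand',r,np.nanmean(p[m],0))
im=d['pixels'][130:250,70:230,::-1]; cv2.imwrite('pics/crop1.png',cv2.resize(im,(800,600),interpolation=cv2.INTER_CUBIC))
E
```

```text
cam in tool [  78.1    0.9 -142.4] 
 [[ 0.  -1.  -0.3]
 [ 1.   0.   0. ]
 [-0.  -0.3  1. ]] [[288.2   0.  256. ]
 [  0.  288.2 192.2]
 [  0.    0.    1. ]] 
 [[ 0.9  0.4 -0. ]
 [ 0.4 -0.9  0. ]
 [-0.  -0.  -1. ]]
[157 153   3   6  12] [621.3 106.7 209.1] zmax 211.40466903508357 dir [-1.   0.2] ext 12.739492417216702 [615.1 103.4 206.6] [627.6 109.  211.4]
[ 86 185  39  10 132] [526.1 223.9 230.8] zmax 244.13656885044617 dir [0.1 1. ] ext 85.88050485598662 [519.3 183.9 205.6] [535.1 269.3 244.1]
[130 187  37   9 123] [524.4 118.  231.6] zmax 244.41495164152732 dir [0.1 1. ] ext 83.50396142827606 [518.   78.2 205.7] [532.6 161.1 244.4]
[171 201  36   9 119] [493.3  17.4 231.7] zmax 243.92517175297834 dir [0.1 1. ] ext 83.50937378766136 [486.6 -23.4 206.2] [500.9  59.8 243.9]
[ 78 205 133  27 721] [460.  128.5 212.8] zmax 219.57957880471298 dir [0.1 1. ] ext 330.8723927376194 [431.6 -35.  205.1] [488.9 292.8 219.6]
stand ((587.5101318359375, -280.2756652832031), (63.096160888671875, 129.66806030273438), 3.8976073265075684) [ 587.3 -280.3   35.3]
```

View pics/crop1.png

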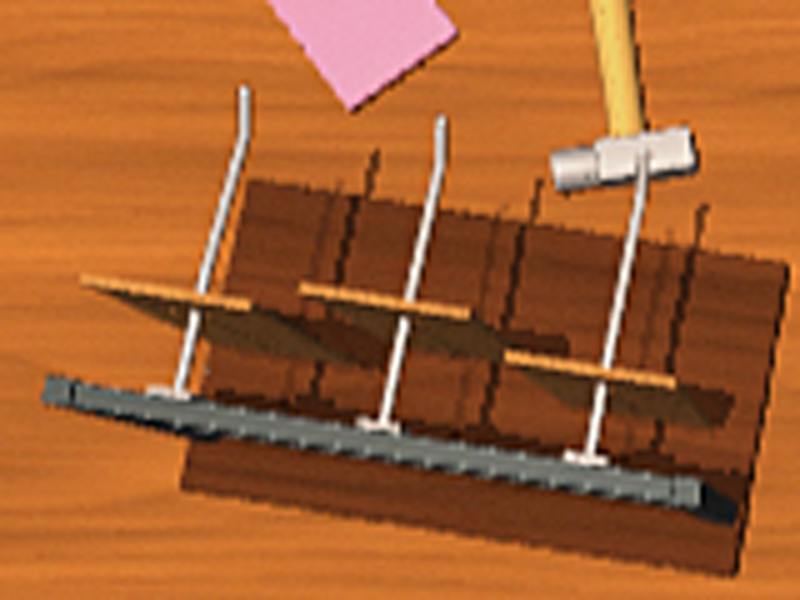

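The three cards show only their backs here. The candidates for the long soles, as crop pixels, are left (165,290), middle (385,300) and right (590,370). I'll leave the pink and purple cards on the table alone. Next I need a wrist view of the card fronts.

```bash
cat >> h.py <<'E'
from scipy.spatial.transform import Rotation as Rt
def pose():
    o=get_obs();q=o['tool_rot'];return o['eef_pos'],Rt.from_quat([q[1],q[2],q[3],q[0]]).as_matrix(),o
def Rtool(z,x):
    z=np.array(z,float);z/=np.linalg.norm(z);x=np.array(x,float);x-=z*(x@z);x/=np.linalg.norm(x);return np.stack([x,np.cross(z,x),z],1)
def plan(P,R,p0=None,R0=None):
    if p0 is None: p0,R0,_=pose()
    s=R0.T@(np.array(P)-p0)/500; r=Rt.from_matrix(R0.T@R).as_rotvec()/(np.pi/4)
    print('turn',r.round(4).tolist(),'shift',s.round(4).tolist(),'mm',np.linalg.norm(s)*500)
E
python3 - <<'E'
from h import *
np.set_printoptions(precision=3,suppress=True)
d=load('top0'); p=pts(d)
m=np.zeros((384,512),bool);m[200:240,75:215]=1; m&=(p[...,2]>213)&(p[...,2]<220)
q=p[m][:,:2];mu=q.mean(0);V=np.linalg.svd(q-mu)[2] if len(q)<3000 else 0
r=cv2.minAreaRect(q.astype(np.float32));print('rail',mu,V[0],r, np.degrees(np.arctan2(V[0][0],V[0][1])))
yaw=-np.arctan2(V[0][0]/V[0][1],1); print(np.degrees(yaw))
a=np.array([np.cos(yaw),np.sin(yaw)])
# hooks: bright gray pixels ahead of rail
hsv=cv2.cvtColor(d['pixels'],cv2.COLOR_RGB2HSV)
h=(hsv[...,1]<60)&(hsv[...,2]>120);h[:140]=0;h[225:]=0;h[:,:95]=0;h[:,215:]=0
n,l,s,c=cv2.connectedComponentsWithStats(h.astype(np.uint8),connectivity=8)
for i in range(1,n):
    if s[i,4]>15: 
        q=p[l==i];q=q[q[:,2]>100]
        print(s[i],len(q)); 
        if len(q)>5:
            o=q[np.argsort(q[:,0])]; print(np.c_[o[:,:2]@a, o[:,:2]@[-a[1],a[0]], o[:,2]][::3])
R=Rtool([-.45,0.06,-.9],[a[0],a[1],0])
p0,R0,_=pose(); print(p0)
plan([500,-250,440],R); plan([740,30,440],R,np.array([500,-250,440]),R)
E
```

```text
rail [460.844 122.896] [0.118 0.993] ((480.85888671875, 125.88880920410156), (328.83349609375, 55.44559097290039), 82.23468780517578) 6.780120653216458
-6.780120653216458
[109 148  11  41  80] 80
[[505.39  286.429 200.294]
 [510.101 286.32  203.096]
 [513.636 286.389 198.144]
 [517.904 284.934 204.208]
 [521.435 284.844 199.627]
 [525.987 287.873 200.94 ]
 [529.14  286.565 199.299]
 [534.014 286.966 200.887]
 [536.896 288.355 198.819]
 [542.376 286.846 198.924]
 [545.335 284.914 198.762]
 [548.509 283.491 197.353]
 [553.545 284.251 198.088]
 [556.315 288.599 194.997]
 [561.708 286.754 195.889]
 [564.234 287.13  196.271]
 [570.755 284.355 193.208]
 [575.111 286.933 195.756]
 [579.129 283.727 192.408]
 [583.628 286.604 194.252]
 [589.533 282.409 194.608]
 [592.332 283.269 193.811]
 [596.093 284.805 198.92 ]
 [599.038 282.71  199.107]
 [604.013 283.294 200.291]
 [605.813 282.381 203.811]
 [610.09  284.965 206.289]]
[151 153   8  37  71] 71
[[517.312 179.319 204.387]
 [519.835 179.783 204.427]
 [525.147 181.247 202.706]
 [528.249 179.625 201.321]
 [532.91  179.739 204.162]
 [536.579 179.
[... 2170 characters left out ...]
 [499.048 181.192 203.697]
 [501.965 179.292 203.293]
 [505.443 179.826 213.019]]
[182 206  10  18  48] 44
[[444.472  75.67  212.897]
 [446.587  78.616 212.431]
 [447.358  73.975 211.061]
 [448.029  69.012 211.45 ]
 [448.817  81.923 210.074]
 [449.405  80.216 206.06 ]
 [452.862  76.572 201.291]
 [457.888  77.62  200.177]
 [462.773  78.277 201.228]
 [465.285  78.772 200.842]
 [470.211  79.516 201.423]
 [473.606  75.386 199.097]
 [477.788  77.808 204.154]
 [480.419  78.51  202.635]
 [485.899  77.117 201.289]]
[ 248.882 -572.934  230.727]
turn [0.1645, -0.578, 0.6583] shift [0.718, -0.3927, -0.4181] mm 459.50184739155145
turn [0.0, 0.0, 0.0] shift [0.3685, -0.6127, -0.1809] mm 368.7817782917155
```

{"method": "servo_tool", "body": {
  "series": [
    [[0,0,0],[0.718,-0.393,-0.418],1],
    [[0,0,0],[0.718,-0.393,-0.418],1],
    [[0,0,0],[0.718,-0.393,-0.418],1],
    [[0,0,0],[0.718,-0.393,-0.418],1],
    [[0,0,0],[0.718,-0.393,-0.418],1]
  ]
}}

```text
clock: 0.65
eef_pos: [386.2, -395.8, 345.8]
tool_rot: [-0.0, 0.979, 0.203, -0.0]
ft_force: [0.6, -0.2, 0.1]
opening: 85.5
grasp_force: 0.0
```

{"method": "servo_tool", "body": {
  "series": [
    [[0,0,0],[0.327,-0.179,-0.191],1],
    [[0,0,0],[0.327,-0.179,-0.191],1],
    [[0,0,0],[0.327,-0.179,-0.191],1],
    [[0,0,0],[0.327,-0.179,-0.191],1],
    [[0,0,0],[0.327,-0.179,-0.191],1]
  ]
}}

```text
clock: 1.15
eef_pos: [502.7, -247.2, 443.1]
tool_rot: [0.001, 0.979, 0.205, 0.002]
ft_force: [0.7, 0.0, -0.3]
opening: 85.2
grasp_force: 0.0
```

```bash
python3 - <<'E'
from h import *
R=Rtool([-.45,0.06,-.9],[.992,-.13,0])
p,R0,o=pose();print(p,o['clock'],o['ft_force'])
plan([740,30,440],R)
E
```

```text
[ 502.66356183 -247.18423978  443.11952114] 1.15 [ 0.67060416  0.04373553 -0.3453853 ]
turn [0.1643, -0.5848, 0.6789] shift [0.6573, -0.317, 0.008] mm 364.9238538126852
```

{"method": "servo_tool", "body": {
  "series": [
    [[0.164,-0.585,0.679],[0.657,-0.317,0.01],1],
    [[0.164,-0.585,0.679],[0.657,-0.317,0.01],1],
    [[0.164,-0.585,0.679],[0.657,-0.317,0.01],1],
    [[0.164,-0.585,0.679],[0.657,-0.317,0.01],1],
    [[0.164,-0.585,0.679],[0.657,-0.317,0.01],1]
  ]
}}

```text
clock: 1.65
eef_pos: [663.9, -59.8, 435.9]
tool_rot: [-0.015, 0.969, -0.067, -0.235]
ft_force: [1.3, -0.0, -0.0]
opening: 85.2
grasp_force: 0.0
```

```bash
python3 - <<'E'
from h import *
R=Rtool([-.45,0.06,-.9],[.992,-.13,0])
p,R0,o=pose();print(p,o['clock'],o['q'])
plan([740,80,440],R)
snap('wrist','w1')
E
```

```text
[663.92615436 -59.75688215 435.87340203] 1.65 [-0.10012252  0.61177295  0.87873378  0.01857653  2.12727568  1.61459273]
turn [-0.0011, 0.0119, -0.0098] shift [0.0959, -0.2977, -0.0593] mm 159.17363132456376
```

View pics/w1.png

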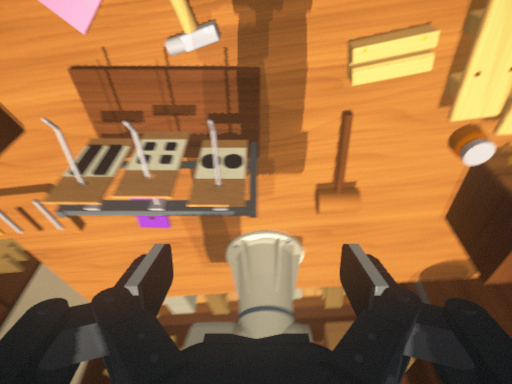

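The long soles are on the left card at (100,160), which hangs on the +y hook. The middle card has four squares at (155,155) and the right has round pads at (222,160). Next I check a close crop and plan the move above it.

```bash
cat >> h.py <<'E'
def route(P,R,n):
    from scipy.spatial.transform import Slerp
    p0,R0,_=pose(); S=Slerp([0,1],Rt.from_matrix([R0,R])); P=np.array(P,float)
    for i in range(n):
        a,b=i/n,(i+1)/n; plan(p0+(P-p0)*b,S(b).as_matrix(),p0+(P-p0)*a,S(a).as_matrix())
E
python3 - <<'E'
from h import *
im=cv2.imread('pics/w1.png')[100:230,30:270]; cv2.imwrite('pics/crop2.png',cv2.resize(im,(780,422),interpolation=cv2.INTER_CUBIC))
R=Rtool([0,0,-1],[.13,.992,0])
route([526,224,400],R,3)
E
```

```text
turn [-0.163, 0.1618, -0.6557] shift [-0.097, -0.1706, 0.0729] mm 104.6500012937855
turn [-0.163, 0.1618, -0.6557] shift [-0.0052, -0.2051, 0.0416] mm 104.65000129378548
turn [-0.163, 0.1618, -0.6557] shift [0.0939, -0.1858, 0.0217] mm 104.65000129378545
```

View pics/crop2.png

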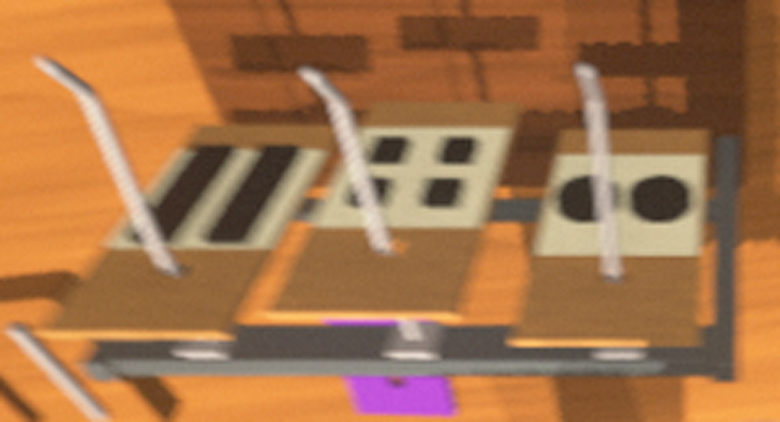

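The crop confirms it: two long black strips on the left card, with its hole at crop (175,268).

{"method": "servo_tool", "body": {
  "series": [
    [[-0.163,0.162,-0.656],[-0.097,-0.171,0.073],1],
    [[-0.163,0.162,-0.656],[-0.097,-0.171,0.073],1],
    [[-0.163,0.162,-0.656],[-0.097,-0.171,0.073],1],
    [[-0.163,0.162,-0.656],[-0.097,-0.171,0.073],1],
    [[-0.163,0.162,-0.656],[-0.097,-0.171,0.073],-0.3]
  ]
}}

```text
clock: 2.2
eef_pos: [614.4, 31.9, 426.9]
tool_rot: [-0.009, 0.966, 0.199, -0.163]
ft_force: [0.1, -0.2, 0.0]
opening: 73.2
grasp_force: 0.0
```

{"method": "servo_tool", "body": {
  "series": [
    [[-0.163,0.162,-0.656],[-0.005,-0.205,0.042],-0.3],
    [[-0.163,0.162,-0.656],[-0.005,-0.205,0.042],-0.3],
    [[-0.163,0.162,-0.656],[-0.005,-0.205,0.042],-0.3],
    [[-0.163,0.162,-0.656],[-0.005,-0.205,0.042],-0.3],
    [[-0.163,0.162,-0.656],[-0.005,-0.205,0.042],-0.3]
  ]
}}

```text
clock: 2.7
eef_pos: [566.8, 123.8, 416.1]
tool_rot: [-0.002, 0.891, 0.446, -0.082]
ft_force: [0.6, -0.1, -0.6]
opening: 29.9
grasp_force: 0.0
```

{"method": "servo_tool", "body": {
  "series": [
    [[-0.163,0.162,-0.656],[0.094,-0.186,0.022],-0.3],
    [[-0.163,0.162,-0.656],[0.094,-0.186,0.022],-0.3],
    [[-0.163,0.162,-0.656],[0.094,-0.186,0.022],-0.3],
    [[-0.163,0.162,-0.656],[0.094,-0.186,0.022],-0.3],
    [[-0.163,0.162,-0.656],[0.094,-0.186,0.022],-0.3]
  ]
}}

```text
clock: 3.2
eef_pos: [519.2, 216.1, 405.3]
tool_rot: [0.005, 0.751, 0.66, 0.005]
ft_force: [-0.6, 0.2, -0.3]
opening: 30.3
grasp_force: 0.0
```

```bash
python3 - <<'E'
from h import *
np.set_printoptions(precision=2,suppress=True)
p,R0,o=pose();print(p,o['clock'],o['q'],o['opening'],R0)
snap('wrist','w2')
E
```

```text
[519.24 216.1  405.32] 3.2 [ 0.4   0.13  1.55 -0.01  1.45  0.53] 30.332921197450162 [[ 0.13  0.99  0.02]
 [ 0.99 -0.13 -0.  ]
 [ 0.    0.02 -1.  ]]
```

View pics/w2.png

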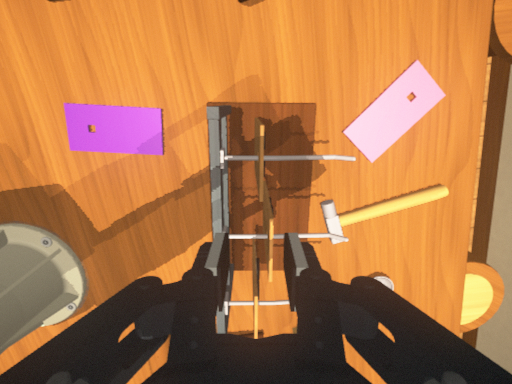

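The target hook runs along row 157 from its root at (222,157) to its tip at (352,158), with the card at column 263, rows 125–200. Next I measure the hook and card from this close view.

```bash
python3 - <<'E'
from h import *
np.set_printoptions(precision=2,suppress=True)
d=load('w2');p=pts(d)
m=np.zeros((384,512),bool);m[105:215,250:285]=1
m&=(p[...,2]>232)&(p[...,2]<252)
n,l,s,c=cv2.connectedComponentsWithStats(m.astype(np.uint8))
for i in range(1,n):
    if s[i,4]>20:
        q=p[l==i];r=cv2.minAreaRect(q[:,:2].astype(np.float32));mu=q.mean(0);V=np.linalg.svd(q[:,:2]-mu[:2],full_matrices=False)[2][0]
        print('card',s[i],mu,np.percentile(q[:,2],[5,50,95]),r,V)
hsv=cv2.cvtColor(d['pixels'],cv2.COLOR_RGB2HSV)
h=(hsv[...,1]<70)&(hsv[...,2]>110)&(p[...,2]>175)&(p[...,2]<225);h[:145]=0;h[172:]=0;h[:,:224]=0;h[:,362:]=0
q=p[h];print(len(q))
k=np.polyfit(q[:,0],q[:,1],1);yaw=np.arctan(k[0]);print('hook yaw deg',np.degrees(yaw))
a=np.array([np.cos(yaw),np.sin(yaw)]);u=q[:,:2]@a;v=q[:,:2]@[-a[1],a[0]]
b=np.arange(u.min(),u.max()+5,6);
for x,y in zip(b,b[1:]):
    s=(u>=x)&(u<y)
    if s.sum()>2: print(int(x+3),s.sum(),np.median(v[s]).round(1),np.median(q[s,2]).round(1),np.percentile(q[s,2],90).round(1))
r=np.zeros((384,512),bool);r[105:230,205:235]=1;r&=(p[...,2]>212)&(p[...,2]<224)
q=p[r];print('rail u',np.percentile(q[:,:2]@a,[2,50,98]),np.median(q[:,2]))
E
```

```text
card [260 125   5  77 311] [531.39 228.29 240.7 ] [238.67 240.85 241.95] ((531.274169921875, 226.39633178710938), (83.7901382446289, 4.100244998931885), 82.3660659790039) [-0.13 -0.99]
531
hook yaw deg -8.064375828190919
452 32 300.3 202.6 204.7
458 20 299.0 202.7 203.8
464 20 299.1 203.1 203.9
470 20 299.1 202.6 204.3
476 20 299.2 202.8 204.0
482 20 299.3 202.4 203.6
488 18 298.8 202.7 203.3
500 25 299.0 202.7 203.7
506 25 299.0 202.5 203.6
512 25 299.1 202.6 203.5
518 20 299.6 201.9 203.4
524 17 299.9 201.4 202.5
530 17 298.7 200.6 201.3
536 20 299.3 199.8 201.1
542 20 299.2 199.1 200.0
548 19 298.7 198.6 199.2
554 19 299.7 197.5 198.8
560 20 298.9 197.3 197.6
566 16 299.5 196.0 197.0
572 18 300.1 195.4 196.7
578 21 299.4 194.5 196.0
584 20 299.9 194.0 194.4
590 22 299.7 195.5 197.2
596 21 299.7 199.2 201.0
602 26 299.5 202.1 204.0
608 10 299.6 204.4 205.2
rail u [434.58 440.48 446.64] 213.2485699037502
```

```bash
cat >> h.py <<'E'
YAW=np.radians(-7.9)
A=np.array([np.cos(np.radians(-8.06)),np.sin(np.radians(-8.06)),0]);B=np.array([-A[1],A[0],0]);Z=np.array([0,0,1.])
RG=Rtool([0,0,-1],[-np.sin(YAW),np.cos(YAW),0])
def W(u,v,z): return u*A+v*B+z*Z
E
python3 - <<'E'
from h import *
p,R,o=pose();print(p,o['clock']);plan(W(494.3,298.9,265),RG)
E
```

```text
[519.5535187  215.99317498 405.29025979] 3.25
turn [0.0189, -0.0006, 0.0081] shift [0.0241, 0.0164, 0.2809] mm 141.18546787728113
```

{"method": "servo_tool", "body": {
  "series": [
    [[0.019,0,0.008],[0.024,0.016,0.281],-0.3],
    [[0.019,0,0.008],[0.024,0.016,0.281],-0.3],
    [[0.019,0,0.008],[0.024,0.016,0.281],-0.3],
    [[0.019,0,0.008],[0.024,0.016,0.281],-0.3],
    [[0.019,0,0.008],[0.024,0.016,0.281],-0.3]
  ]
}}

```text
clock: 3.75
eef_pos: [531.7, 227.0, 265.3]
tool_rot: [-0.0, 0.753, 0.658, -0.0]
ft_force: [1.3, 0.4, 0.6]
opening: 29.6
grasp_force: 0.0
```

```bash
python3 - <<'E'
from h import *
p,R,o=pose();print(p,o['clock'],o['opening']);plan(W(494.3,298.9,214),RG)
E
```

```text
[531.65284797 227.04996222 265.28754404] 3.75 29.64533387873011
turn [-0.0007, -0.0, 0.0037] shift [-0.0009, -0.0005, 0.1026] mm 51.29021146966559
```

{"method": "servo_tool", "body": {
  "series": [
    [[0,0,0.004],[-0.001,-0.0005,0.05],-0.3],
    [[0,0,0.004],[-0.001,-0.0005,0.08],-0.3],
    [[0,0,0.004],[-0.001,-0.0005,0.1025],-0.3],
    [[0,0,0.004],[-0.001,-0.0005,0.1025],-0.3],
    [[0,0,0.004],[-0.001,-0.0005,0.1025],-0.3]
  ]
}}

```text
clock: 4.25
eef_pos: [531.8, 227.4, 215.5]
tool_rot: [0.0, 0.753, 0.658, 0.002]
ft_force: [-0.4, -0.3, -0.3]
opening: 29.7
grasp_force: 0.0
```

```bash
python3 - <<'E'
from h import *
np.set_printoptions(precision=2,suppress=True)
p,R,o=pose();print(p,o['clock'],o['opening'],o['ft_force']);plan(W(494.3,298.9,214),RG)
d=snap('wrist','w3')
# project card edge
cv2.imwrite('pics/w3c.png',cv2.resize(cv2.imread('pics/w3.png')[150:384,150:400],(750,600)))
E
```

```text
[531.82 227.41 215.51] 4.25 29.72978539942001 [-0.43 -0.31 -0.33]
turn [0.004, -0.003, 0.0036] shift [-0.0017, -0.0008, 0.003] mm 1.7694156424168779
```

View pics/w3c.png

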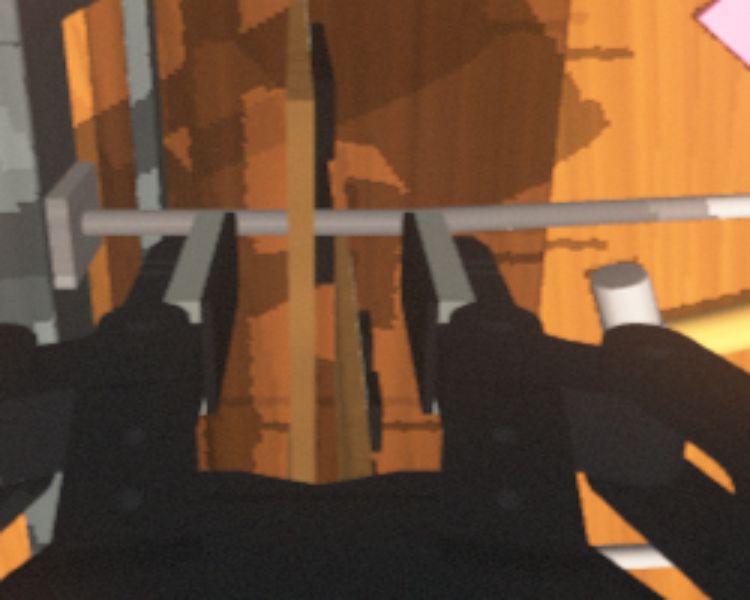

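The card's top edge is at crop column 301, against a finger mid-plane of about 319. The card is therefore about 2.4 mm toward −u, so I shift and then close.

{"method": "servo_tool", "body": {
  "series": [
    [[0.003,0,0.002],[-0.0015,-0.005,0.002],-0.3],
    [[0.003,0,0.002],[-0.0015,-0.005,0.002],-0.3],
    [[0.003,0,0.002],[-0.0015,-0.005,0.002],-0.5],
    [[0.003,0,0.002],[-0.0015,-0.005,0.002],-0.7],
    [[0.003,0,0.002],[-0.0015,-0.005,0.002],-0.8]
  ]
}}

```text
clock: 4.8
eef_pos: [528.3, 226.8, 213.0]
tool_rot: [-0.001, 0.753, 0.657, 0.0]
ft_force: [-0.4, -0.1, 0.2]
opening: 8.5
grasp_force: 0.0
```

{"method": "servo_tool", "body": {
  "series": [
    [[0,0,0],[0,0,0],-0.85],
    [[0,0,0],[0,0,0],-0.9],
    [[0,0,0],[0,0,0],-0.95],
    [[0,0,0],[0,0,0],-1],
    [[0,0,0],[0,0,0],-1]
  ]
}}

```text
clock: 5.3
eef_pos: [528.2, 226.8, 212.8]
tool_rot: [-0.001, 0.753, 0.657, 0.0]
ft_force: [0.2, -0.6, 0.3]
opening: 2.6
grasp_force: 59.9
```

{"method": "servo_tool", "body": {
  "series": [
    [[0,0,0],[0,0,0],-1],
    [[0,0,0],[0,0,0],-1],
    [[0,0,0],[0,0,0],-1]
  ]
}}

```text
clock: 5.6
eef_pos: [528.2, 226.8, 212.9]
tool_rot: [-0.001, 0.753, 0.657, 0.0]
ft_force: [-0.6, 0.4, 0.8]
opening: 2.6
grasp_force: 60.0
```

```bash
python3 - <<'E'
from h import *
np.set_printoptions(precision=2,suppress=True)
p,R,o=pose();print(p,p@A,p@B,o['clock'],o['opening'],o['grasp_force'],o['ft_force'],o['torque']);print(R)
d=snap('wrist','w4');P=pts(d)
m=np.zeros((384,512),bool);m[120:260,235:270]=1
m&=(P[...,2]>234)&(P[...,2]<248)
q=P[m];print('card top',m.sum(),np.median(q,0),np.median(q@A)); r=cv2.minAreaRect(q[:,:2].astype(np.float32));print(r)
hsv=cv2.cvtColor(d['pixels'],cv2.COLOR_RGB2HSV)
h=(hsv[...,1]<70)&(P[...,2]>175)&(P[...,2]<225)
v=P@B;u=P@A;h&=(abs(v-299.5)<6)
for x in range(450,620,6):
    s=h&(u>=x)&(u<x+6)
    if s.sum()>2: print(x+3,s.sum(),np.median(v[s]).round(1),np.median(P[s][:,2]).round(1))
cv2.imwrite('pics/w4c.png',cv2.resize(cv2.imread('pics/w4.png')[150:384,150:400],(750,600)))
E
```

```text
[528.22 226.78 212.86] 491.2020061512056 298.59925995223546 5.6 2.597677958793126 59.977388978004456 [-0.59  0.4   0.77] [-0.    0.24 -0.01]
[[ 0.14  0.99 -0.  ]
 [ 0.99 -0.14  0.  ]
 [ 0.   -0.   -1.  ]]
card top 1004 [534.   247.13 240.71] 493.2219823428359
((534.7636108398438, 249.11207580566406), (37.67058181762695, 14.692326545715332), 69.03166961669922)
453 222 300.3 202.6
459 100 299.8 202.4
465 101 300.0 202.3
471 102 300.1 202.4
477 108 300.0 202.5
483 105 301.1 203.0
501 28 300.9 202.5
507 114 300.6 202.6
513 101 300.2 202.3
519 91 300.2 201.8
525 96 300.4 201.1
531 92 300.2 200.3
537 93 300.2 199.3
543 79 300.5 198.6
549 82 300.4 198.0
555 77 300.5 197.3
561 83 300.5 196.4
567 77 300.6 195.7
573 78 300.6 195.0
579 82 300.6 194.3
585 89 300.9 193.8
591 109 300.5 195.7
597 127 300.4 199.0
603 123 300.4 202.6
609 36 300.8 204.8
```

```bash
cat > slide.py <<'E'
from h import *
def wire(d): return np.interp(d,[0,23,95.4,115,300],[0,0,-9.05,2.65,2.65])
def L(d):  # card lift, smoothed over the bend
    t=np.linspace(-3,3,13); return 3.5+np.mean([wire(d+x) for x in t])+ (0 if d<118 else 0)
def tp(d,l):
    th=np.radians(15)*np.clip((d-55)/40,0,1)
    R=Rtool(np.sin(th)*A*0+np.array([np.sin(th)*np.cos(YAW),np.sin(th)*np.sin(YAW),-np.cos(th)]),[-np.sin(YAW),np.cos(YAW),0])
    H=d*A+(l-16.7)*Z+0.4*min(d/10,1)*B
    return H-R@np.array([0,0,16.7]),R
ds=[0,0,0,5,10, 16,22,28,34,40, 46,52,58,64,70, 76,81,86,90,94, 98,102,106,110,114, 119,125,132,140,150]
ls=[1.2,2.4,3.5]+[L(d) for d in ds[3:]]
prev=tp(0,0)
for k in range(0,30,5):
    p0,R0=prev;rows=[]
    for d,l in zip(ds[k:k+5],ls[k:k+5]):
        p,R=tp(d,l);s=R0.T@(p-p0)/500;r=Rt.from_matrix(R0.T@R).as_rotvec()/(np.pi/4)
        rows.append([[round(float(x),3)+0 for x in r],[round(float(x),4)+0 for x in s],-1])
    prev=(p,R);print(ds[k:k+5],np.round(ls[k:k+5],1),'\n',rows)
E
python3 slide.py
```

```text
[0, 0, 0, 5, 10] [1.2 2.4 3.5 3.5 3.5] 
 [[[0.0, 0.0, 0.0], [0.0, 0.0, -0.0024], -1], [[0.0, 0.0, 0.0], [0.0, 0.0, -0.0048], -1], [[0.0, 0.0, 0.0], [0.0, 0.0, -0.007], -1], [[0.0, 0.0, 0.0], [0.0004, 0.01, -0.007], -1], [[0.0, 0.0, 0.0], [0.0007, 0.02, -0.007], -1]]
[16, 22, 28, 34, 40] [3.5 3.5 2.9 2.1 1.4] 
 [[[0.0, 0.0, 0.0], [0.0, 0.012, 0.0], -1], [[0.0, 0.0, 0.0], [-0.0001, 0.024, 0.0001], -1], [[0.0, 0.0, 0.0], [-0.0001, 0.036, 0.0013], -1], [[0.0, 0.0, 0.0], [-0.0001, 0.048, 0.0027], -1], [[0.0, 0.0, 0.0], [-0.0002, 0.06, 0.0043], -1]]
[46, 52, 58, 64, 70] [ 0.6 -0.1 -0.9 -1.6 -2.4] 
 [[[0.0, 0.0, 0.0], [0.0, 0.012, 0.0015], -1], [[0.0, 0.0, 0.0], [-0.0001, 0.024, 0.003], -1], [[-0.025, 0.0, 0.0], [-0.0001, 0.0353, 0.0045], -1], [[-0.075, 0.0, 0.0], [-0.0001, 0.046, 0.0061], -1], [[-0.125, 0.0, 0.0], [-0.0002, 0.0567, 0.0077], -1]]
[76, 81, 86, 90, 94] [-3.1 -3.8 -4.4 -4.9 -5.2] 
 [[[-0.05, 0.0, 0.0], [0.0, 0.0105, 0.0027], -1], [[-0.092, 0.0, 0.0], [-0.0001, 0.0192, 0.005], -1], [[-0.133, 0.0, 0.0], [-0.0001, 0.028, 0.0073], -1], [[-0.167, 0.0, 0.0], [-0.0001, 0.035, 0.0092], -1], [[-0.2, 0.0, 0.0], [-0.0001, 0.042, 0.0107], -1]]
[98, 102, 106, 110, 114] [-4.  -1.6  0.8  3.2  5.3] 
 [[[-0.008, 0.0, 0.0], [0.0, 0.0081, -0.0003], -1], [[-0.008, 0.0, 0.0], [0.0, 0.0171, -0.0029], -1], [[-0.008, 0.0, 0.0], [-0.0001, 0.026, -0.0055], -1], [[-0.008, 0.0, 0.0], [-0.0001, 0.035, -0.0081], -1], [[-0.008, 0.0, 0.0], [-0.0001, 0.0438, -0.0102], -1]]
[119, 125, 132, 140, 150] [6.1 6.1 6.1 6.1 6.1] 
 [[[0.0, 0.0, 0.0], [0.0, 0.0101, 0.001], -1], [[0.0, 0.0, 0.0], [-0.0001, 0.0217, 0.0041], -1], [[0.0, 0.0, 0.0], [-0.0001, 0.0352, 0.0077], -1], [[0.0, 0.0, 0.0], [-0.0001, 0.0507, 0.0119], -1], [[0.0, 0.0, 0.0], [-0.0002, 0.07, 0.017], -1]]
```

{"method": "servo_tool", "body": {
  "series": [
    [[0,0,0],[0,0,-0.0024],-1],
    [[0,0,0],[0,0,-0.0048],-1],
    [[0,0,0],[0,0,-0.007],-1],
    [[0,0,0],[0.0004,0.01,-0.007],-1],
    [[0,0,0],[0.0007,0.02,-0.007],-1]
  ]
}}

```text
clock: 6.15
eef_pos: [538.7, 225.8, 216.5]
tool_rot: [-0.001, 0.753, 0.658, 0.0]
ft_force: [0.6, -0.2, -0.5]
opening: 2.8
grasp_force: 59.9
```

{"method": "servo_tool", "body": {
  "series": [
    [[0,0,0],[0,0,0],-1],
    [[0,0,0],[0,0,0],-1],
    [[0,0,0],[0,0,0],-1]
  ]
}}

```text
clock: 6.45
eef_pos: [538.2, 225.7, 216.2]
tool_rot: [-0.001, 0.754, 0.657, 0.0]
ft_force: [-0.1, -0.4, -1.4]
opening: 3.0
grasp_force: 59.9
```

```bash
python3 - <<'E'
from h import *
np.set_printoptions(precision=2,suppress=True)
p,R,o=pose();print(p,p@A,p@B,o['clock'],o['opening'],o['ft_force'],o['torque'])
d=snap('wrist','w5');P=pts(d)
m=np.zeros((384,512),bool);m[120:260,225:290]=1
m&=(P[...,2]>238)&(P[...,2]<252)&(abs(P@A-503)<5)
q=P[m];print('card top',m.sum(),np.percentile(q[:,2],[5,50,95]),np.median(q@A),(q@B).max())
P4=pts(load('w4'));m=np.zeros((384,512),bool);m[120:260,225:290]=1
m&=(P4[...,2]>234)&(P4[...,2]<248)&(abs(P4@A-493)<5)
q=P4[m];print('before',m.sum(),np.percentile(q[:,2],[5,50,95]),np.median(q@A),(q@B).max())
cv2.imwrite('pics/w5c.png',cv2.resize(cv2.imread('pics/w5.png')[150:384,150:400],(750,600)))
E
```

```text
[538.16 225.7  216.22] 501.2009994441015 298.92832607098 6.45 2.9802105357368807 [-0.09 -0.39 -1.39] [ 0.    0.02 -0.06]
card top 877 [240.25 244.04 245.75] 503.25719247706036 341.45368743492645
before 891 [236.06 240.74 242.33] 493.2794429186425 340.9679340475883
```

View pics/w5c.png

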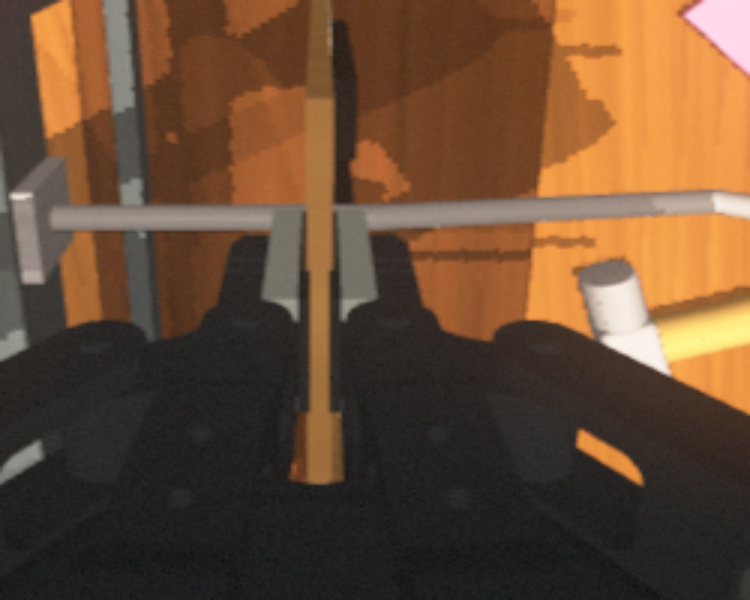

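The card sits straight between the pads at column 320. It is lifted 3.3 mm and free, with the wire still through its hole. Sliding on.

{"method": "servo_tool", "body": {
  "series": [
    [[0,0,0],[0,0.012,0],-1],
    [[0,0,0],[0,0.024,0.0001],-1],
    [[0,0,0],[-0.0001,0.036,0.0013],-1],
    [[0,0,0],[-0.0001,0.048,0.0027],-1],
    [[0,0,0],[-0.0002,0.06,0.0043],-1]
  ]
}}

```text
clock: 7.0
eef_pos: [568.6, 221.5, 214.1]
tool_rot: [-0.001, 0.754, 0.657, 0.0]
ft_force: [0.7, -0.8, -1.5]
opening: 3.0
grasp_force: 59.8
```

{"method": "servo_tool", "body": {
  "series": [
    [[0,0,0],[0,0.012,0.0015],-1],
    [[0,0,0],[-0.0001,0.024,0.003],-1],
    [[-0.025,0,0],[-0.0001,0.0353,0.0045],-1],
    [[-0.075,0,0],[-0.0001,0.046,0.0061],-1],
    [[-0.125,0,0],[-0.0002,0.0567,0.0077],-1]
  ]
}}

```text
clock: 7.5
eef_pos: [596.6, 217.6, 210.2]
tool_rot: [0.037, 0.753, 0.657, 0.033]
ft_force: [0.2, 1.3, -1.1]
opening: 2.4
grasp_force: 59.8
```

```bash
python3 - <<'E'
from h import *
np.set_printoptions(precision=2,suppress=True)
p,R,o=pose();H=p+R@[0,0,16.7];print('d',H@A-491.2,'v',H@B,'lift',H[2]-196.16,'tilt',np.degrees(np.arctan2(R[:,2]@A,-R[2,2])),o['clock'],o['ft_force'],o['torque'],o['opening'])
E
```

```text
d 70.65675926405237 v 299.08731807703106 lift -2.578674662149382 tilt 5.700049639788372 7.5 [ 0.19  1.29 -1.14] [0.   0.08 0.02] 2.4475812677991864
```

Position tracks the plan and the wrist force shows only the card's weight. On to the bend.

{"method": "servo_tool", "body": {
  "series": [
    [[-0.05,0,0],[0,0.0105,0.0027],-1],
    [[-0.092,0,0],[-0.0001,0.0192,0.005],-1],
    [[-0.133,0,0],[-0.0001,0.028,0.0073],-1],
    [[-0.167,0,0],[-0.0001,0.035,0.0092],-1],
    [[-0.2,0,0],[-0.0001,0.042,0.0107],-1]
  ]
}}

```text
clock: 8.0
eef_pos: [617.4, 214.7, 207.0]
tool_rot: [0.096, 0.747, 0.652, 0.085]
ft_force: [0.0, 0.0, -0.9]
opening: 3.0
grasp_force: 59.9
```

```bash
python3 - <<'E'
from h import *
np.set_printoptions(precision=2,suppress=True)
p,R,o=pose();H=p+R@[0,0,16.7];print('d',H@A-491.2,'v',H@B,'lift',H[2]-196.16,'tilt',np.degrees(np.arctan2(R[:,2]@A,-R[2,2])),o['clock'],o['ft_force'],o['torque'],o['opening'])
snap('wrist','w6')
P=pts(load('w6'));u=P@A;v=P@B
hsv=cv2.cvtColor(load('w6')['pixels'],cv2.COLOR_RGB2HSV)
h=(hsv[...,1]<70)&(P[...,2]>180)&(P[...,2]<210)&(abs(v-300.4)<6)
for x in range(540,620,4):
    s=h&(u>=x)&(u<x+4)
    if s.sum()>2: print(x+2,s.sum(),np.median(v[s]).round(1),np.median(P[s][:,2]).round(1))
E
```

```text
d 94.23226210942533 v 299.21521123264444 lift -5.292441700963565 tilt 14.673424799634788 8.0 [ 0.02  0.02 -0.88] [0.01 0.2  0.06] 3.018212905946775
542 82 300.3 199.0
546 74 300.7 198.5
550 76 300.4 197.7
554 73 300.8 197.5
558 67 300.7 197.1
562 65 300.4 196.3
566 67 300.5 195.9
570 61 300.7 195.4
574 55 300.8 194.8
578 22 300.8 194.3
582 5 302.1 191.6
590 5 302.3 193.0
594 14 301.7 196.5
598 73 300.7 199.7
602 66 300.9 202.0
606 64 300.7 204.4
610 5 300.7 204.1
```

{"method": "servo_tool", "body": {
  "series": [
    [[-0.008,0,0],[0,0.0081,-0.0003],-1],
    [[-0.008,0,0],[0,0.0171,-0.0029],-1],
    [[-0.008,0,0],[-0.0001,0.026,-0.0055],-1],
    [[-0.008,0,0],[-0.0001,0.035,-0.0081],-1],
    [[-0.008,0,0],[-0.0001,0.0438,-0.0102],-1]
  ]
}}

```text
clock: 8.55
eef_pos: [637.6, 211.9, 217.8]
tool_rot: [0.097, 0.747, 0.652, 0.086]
ft_force: [-0.2, 0.3, -1.5]
opening: 3.0
grasp_force: 59.8
```

{"method": "servo_tool", "body": {
  "series": [
    [[0,0,0],[0,0.0101,0.001],-1],
    [[0,0,0],[-0.0001,0.0217,0.0041],-1],
    [[0,0,0],[-0.0001,0.0352,0.0077],-1],
    [[0,0,0],[-0.0001,0.0507,0.0119],-1],
    [[0,0,0],[-0.0002,0.07,0.017],-1]
  ]
}}

```text
clock: 9.05
eef_pos: [673.2, 206.9, 218.1]
tool_rot: [0.097, 0.747, 0.652, 0.086]
ft_force: [-0.6, -0.1, -1.4]
opening: 3.1
grasp_force: 59.8
```

```bash
python3 - <<'E'
from h import *
np.set_printoptions(precision=2,suppress=True)
p,R,o=pose();H=p+R@[0,0,16.7];print(p,'d',H@A-491.2,'v',H@B,'lift',H[2]-196.16,'tilt',np.degrees(np.arctan2(R[:,2]@A,-R[2,2])),o['clock'],o['ft_force'],o['opening'])
# stand from top view
d=load('top0');P=pts(d)
roi=np.zeros((384,512),bool);roi[165:205,270:330]=1
m=roi&(P[...,2]>30)&(P[...,2]<42)
hsv=cv2.cvtColor(d['pixels'],cv2.COLOR_RGB2HSV)
q=P[m];print(np.percentile(q[:,2],[5,50,95]),cv2.minAreaRect(q[:,:2].astype(np.float32)))
# route: raise straight
plan(p+[0,0,200]+40*A,RG)
E
```

```text
[673.21 206.88 218.11] d 150.6532567103415 v 299.2680844092317 lift 5.810055047419354 tilt 14.916022920338959 9.05 [-0.57 -0.06 -1.39] 3.070744105118669
[31.74 35.25 38.84] ((587.5101318359375, -280.2756652832031), (63.096160888671875, 129.66806030273438), 3.8976073265075684)
turn [0.3315, -0.0019, 0.0025] shift [0.0001, 0.1803, -0.3659] mm 203.96078054371142
```

The card is off the hook cleanly. Raise and carry it to the stand.

{"method": "servo_tool", "body": {
  "series": [
    [[0.33,0,0],[0,0.18,-0.366],-1],
    [[0.33,0,0],[0,0.18,-0.366],-1],
    [[0.33,0,0],[0,0.18,-0.366],-1],
    [[0.33,0,0],[0,0.18,-0.366],-1],
    [[0.33,0,0],[0,0.18,-0.366],-1]
  ]
}}

```text
clock: 9.55
eef_pos: [714.5, 201.0, 423.5]
tool_rot: [0.002, 0.754, 0.657, 0.004]
ft_force: [1.2, -0.2, -0.1]
opening: 2.9
grasp_force: 59.9
```

```bash
python3 - <<'E'
from h import *
p,R,o=pose();print(p,o['clock'])
y=np.radians(3.9);RS=Rtool([0,0,-1],[-np.sin(y),np.cos(y),0])
route([587.5,-280,390],RS,3)
E
```

```text
[714.51865202 200.97949894 423.54077002] 9.55
turn [0.0033, -0.0013, -0.0868] shift [-0.3293, -0.0404, 0.0208] mm 166.19934470142974
turn [0.0033, -0.0013, -0.0868] shift [-0.3257, -0.0627, 0.0213] mm 166.1993447014298
turn [0.0033, -0.0013, -0.0868] shift [-0.3207, -0.0847, 0.0218] mm 166.19934470142977
```

{"method": "servo_tool", "body": {
  "series": [
    [[0.003,0,-0.02],[-0.08,-0.01,0.005],-1],
    [[0.003,0,-0.04],[-0.16,-0.02,0.01],-1],
    [[0.003,0,-0.065],[-0.245,-0.03,0.015],-1],
    [[0.003,0,-0.087],[-0.329,-0.04,0.021],-1],
    [[0.003,0,-0.087],[-0.329,-0.04,0.021],-1]
  ]
}}

```text
clock: 10.05
eef_pos: [669.3, 36.1, 407.6]
tool_rot: [-0.0, 0.732, 0.682, -0.001]
ft_force: [1.3, 0.2, -0.4]
opening: 2.9
grasp_force: 59.8
```

{"method": "servo_tool", "body": {
  "series": [
    [[0.003,0,-0.02],[-0.08,-0.015,0.005],-1],
    [[0.003,0,-0.04],[-0.16,-0.03,0.01],-1],
    [[0.003,0,-0.065],[-0.245,-0.047,0.015],-1],
    [[0.003,0,-0.087],[-0.326,-0.063,0.021],-1],
    [[0.003,0,-0.087],[-0.326,-0.063,0.021],-1]
  ]
}}

```text
clock: 10.55
eef_pos: [626.8, -123.6, 396.6]
tool_rot: [-0.001, 0.708, 0.706, -0.001]
ft_force: [-0.1, 0.0, -1.0]
opening: 3.4
grasp_force: 59.8
```

{"method": "servo_tool", "body": {
  "series": [
    [[0.003,0,-0.02],[-0.08,-0.021,0.005],-1],
    [[0.003,0,-0.04],[-0.16,-0.042,0.01],-1],
    [[0.003,0,-0.065],[-0.245,-0.065,0.015],-1],
    [[0.003,0,-0.087],[-0.321,-0.085,0.022],-1],
    [[0.003,0,-0.087],[-0.321,-0.085,0.022],-1]
  ]
}}

```text
clock: 11.05
eef_pos: [584.5, -283.5, 385.0]
tool_rot: [-0.002, 0.683, 0.73, -0.002]
ft_force: [0.4, 0.6, -0.5]
opening: 3.0
grasp_force: 59.8
```

```bash
python3 - <<'E'
from h import *
y=np.radians(3.9);RS=Rtool([0,0,-1],[-np.sin(y),np.cos(y),0])
p,R,o=pose();print(p,o['clock']);plan([587.5,-280,260],RS)
E
```

```text
[ 584.53127828 -283.5180332   385.01640366] 11.05
turn [-0.008, -0.001, -0.0027] shift [0.0064, 0.008, 0.25] mm 125.10112330040683
```

{"method": "servo_tool", "body": {
  "series": [
    [[-0.008,0,-0.003],[0.0064,0.008,0.09],-1],
    [[-0.008,0,-0.003],[0.0064,0.008,0.17],-1],
    [[-0.008,0,-0.003],[0.0064,0.008,0.25],-1],
    [[-0.008,0,-0.003],[0.0064,0.008,0.25],-1],
    [[-0.008,0,-0.003],[0.0064,0.008,0.25],-1]
  ]
}}

```text
clock: 11.55
eef_pos: [589.1, -275.5, 261.3]
tool_rot: [-0.001, 0.681, 0.732, 0.001]
ft_force: [-0.2, 1.1, -0.3]
opening: 3.1
grasp_force: 59.9
```

```bash
python3 - <<'E'
from h import *
p,R,o=pose();print(p,R.round(4),o['clock'],o['ft_force']);snap('wrist','w7')
E
```

```text
[ 589.05638608 -275.51172782  261.280825  ] [[-7.190e-02  9.974e-01  5.000e-04]
 [ 9.974e-01  7.190e-02  2.400e-03]
 [ 2.300e-03  6.000e-04 -1.000e+00]] 11.55 [-0.1631652  1.0632244 -0.3098193]
```

View pics/w7.png

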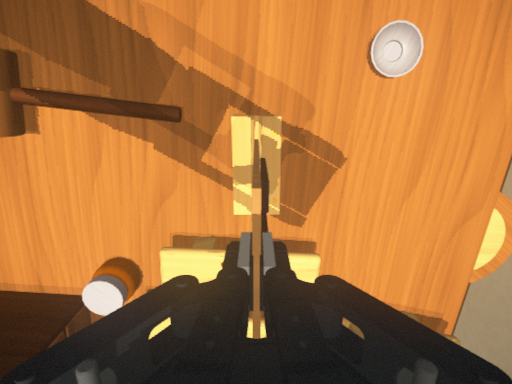

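Shown from the +y end: the stand at columns 232–281, rows 116–215, and the card edge-on at column 257 above it. I'll measure both in the tool frame.

```bash
cat > st.py <<'E'
from h import *
import sys
def meas(tag,p,R):
    d=load(tag);P=pts(d);T=(P-p)@R   # tool coords
    z=P[...,2]
    m=(z>31)&(z<40)&(abs(T[...,1])<50)&(T[...,0]>-70)&(T[...,0]<90)
    n,l,s,c=cv2.connectedComponentsWithStats(m.astype(np.uint8))
    q=T[m]; print('stand n',m.sum(),'x',np.percentile(q[:,0],[.5,99.5]).round(1),'y',np.percentile(q[:,1],[.5,99.5]).round(1),'z',np.median(z[m]).round(1))
    for a in range(-60,80,15):   # edges per slice
        w=q[(q[:,0]>=a)&(q[:,0]<a+15)]
        if len(w)>10: print('  x',a+7,'y edges',w[:,1].min().round(1),w[:,1].max().round(1),'mid',(w[:,1].min()+w[:,1].max()).round(1)/2)
    g=(z>10)&(z<31)&(abs(T[...,1])<15)&(T[...,0]>-10)&(T[...,0]<64)
    if g.sum(): q=T[g];print('groove px',g.sum(),np.median(q,0).round(1), np.polyfit(q[:,0],q[:,1],1).round(3), np.percentile(z[g],[5,50]).round(1))
    c=(abs(T[...,1])<9)&(z>p[2]-150)&(z>50)&(T[...,0]>25)&(T[...,0]<60)
    q=T[c];print('card px',len(q))
    for a in range(-30,150,15):
        w=q[(q[:,2]>=a)&(q[:,2]<a+15)]
        if len(w)>5: print('  z',a+7,'n',len(w),'y',w[:,1].min().round(1),w[:,1].max().round(1),np.median(w[:,1]).round(1),'x',np.percentile(w[:,0],95).round(1))
if __name__=='__main__':
    p,R,o=pose();meas(sys.argv[1],p,R)
E
python3 st.py w7
```

```text
stand n 3588 x [-69.3  60.4] y [-29.7  31.9] z 36.0
  x -53 y edges -29.2 31.9 mid 1.4
  x -38 y edges -28.9 31.5 mid 1.3
  x -23 y edges -29.9 32.1 mid 1.15
  x -8 y edges -29.5 32.1 mid 1.25
  x 7 y edges -29.2 31.8 mid 1.25
  x 22 y edges -30.1 31.4 mid 0.6
  x 37 y edges -29.9 32.0 mid 1.05
  x 52 y edges -29.5 31.9 mid 1.2
  x 67 y edges -29.3 31.5 mid 1.1
groove px 132 [ 44.2   0.5 246.8] [ 0.028 -0.748] [15.  16.1]
card px 917
  z -23 n 447 y -0.3 3.6 1.4 x 42.4
  z -8 n 61 y -0.1 3.3 1.4 x 42.6
  z 7 n 56 y -0.4 3.5 1.6 x 42.5
  z 22 n 34 y -0.4 3.5 1.6 x 42.4
  z 37 n 110 y -0.1 9.0 5.7 x 42.4
  z 52 n 61 y -0.2 9.0 4.7 x 42.4
  z 67 n 47 y -0.4 8.6 4.8 x 42.4
  z 82 n 39 y -0.5 8.9 5.1 x 42.3
  z 97 n 31 y -0.6 8.7 5.2 x 42.2
  z 112 n 19 y 0.1 8.9 3.6 x 42.3
  z 127 n 8 y -0.0 2.8 1.4 x 42.3
```

The card is parallel to the groove and within about 0.4 mm across it. Along the groove I move 5 mm toward −y, then descend.

{"method": "servo_tool", "body": {
  "series": [
    [[0,0,0],[-0.01,-0.0008,0.04],-1],
    [[0,0,0],[-0.01,-0.0008,0.09],-1],
    [[0,0,0],[-0.01,-0.0008,0.13],-1],
    [[0,0,0],[-0.01,-0.0008,0.154],-1],
    [[0,0,0],[-0.01,-0.0008,0.154],-1]
  ]
}}

```text
clock: 12.1
eef_pos: [588.6, -281.1, 184.1]
tool_rot: [-0.0, 0.681, 0.732, 0.001]
ft_force: [-0.9, 0.4, -0.9]
opening: 3.3
grasp_force: 59.8
```

{"method": "servo_tool", "body": {
  "series": [
    [[0,0,0],[0,0,0],-1],
    [[0,0,0],[0,0,0],-1]
  ]
}}

```text
clock: 12.3
eef_pos: [589.3, -281.6, 185.6]
tool_rot: [0.001, 0.681, 0.732, 0.001]
ft_force: [-0.4, -0.4, -0.6]
opening: 3.3
grasp_force: 59.8
```

```bash
python3 - <<'E'
from h import *
p,R,o=pose();print(p,R.round(4),o['clock'],o['ft_force']);snap('wrist','w8')
E
python3 st.py w8
```

```text
[ 589.28076319 -281.57258011  185.57766586] [[-7.150e-02  9.974e-01  3.300e-03]
 [ 9.974e-01  7.150e-02  6.000e-04]
 [ 4.000e-04  3.300e-03 -1.000e+00]] 12.3 [-0.40476684 -0.37709    -0.57237086]
stand n 5652 x [-62.3  65.5] y [-28.5  33.1] z 35.9
  x -53 y edges -28.5 33.2 mid 2.35
  x -38 y edges -28.4 33.5 mid 2.55
  x -23 y edges -28.6 33.4 mid 2.4
  x -8 y edges -28.8 32.9 mid 2.05
  x 7 y edges -28.1 33.4 mid 2.65
  x 22 y edges -28.8 33.0 mid 2.15
  x 37 y edges -28.8 33.2 mid 2.2
  x 52 y edges -29.0 33.1 mid 2.05
  x 67 y edges -28.4 32.6 mid 2.05
groove px 212 [ 48.5   2.1 169.2] [ 0.047 -0.454] [15.  16.2]
card px 852
  z -23 n 441 y 0.5 4.4 2.2 x 41.7
  z -8 n 63 y 0.7 4.2 2.7 x 41.8
  z 7 n 49 y 0.5 4.4 2.2 x 41.8
  z 22 n 34 y 0.5 4.6 2.5 x 41.7
  z 37 n 89 y 0.9 8.9 6.0 x 41.6
  z 52 n 56 y 0.8 8.9 5.6 x 41.6
  z 67 n 39 y 0.7 8.9 5.8 x 41.5
  z 82 n 33 y 0.6 8.7 4.5 x 41.5
  z 97 n 20 y 1.3 8.9 6.3 x 41.4
  z 112 n 19 y 1.2 8.3 3.9 x 41.4
  z 127 n 8 y 1.2 4.0 2.6 x 41.3
```

The card bottom is within about 0.3 mm of the groove's middle. Lowering slowly.

{"method": "servo_tool", "body": {
  "series": [
    [[0,0,0],[0,-0.0005,0.008],-1],
    [[0,0,0],[0,-0.0005,0.016],-1],
    [[0,0,0],[0,-0.0005,0.024],-1],
    [[0,0,0],[0,-0.0005,0.032],-1],
    [[0,0,0],[0,-0.0005,0.04],-1]
  ]
}}

```text
clock: 12.85
eef_pos: [588.0, -281.1, 163.2]
tool_rot: [-0.0, 0.681, 0.732, 0.001]
ft_force: [0.8, 0.3, -0.6]
opening: 2.8
grasp_force: 59.9
```

{"method": "servo_tool", "body": {
  "series": [
    [[0,0,0],[0,0,0.003],-1],
    [[0,0,0],[0,0,0.006],-1],
    [[0,0,0],[0,0,0.008],-1],
    [[0,0,0],[0,0,0.01],-1],
    [[0,0,0],[0,0,0.01],-1]
  ]
}}

```text
clock: 13.35
eef_pos: [588.0, -281.1, 158.7]
tool_rot: [-0.0, 0.681, 0.732, 0.001]
ft_force: [0.8, -0.2, -1.8]
opening: 2.7
grasp_force: 59.8
```

```bash
python3 - <<'E'
from h import *
p,R,o=pose();print(p,o['clock'],o['ft_force'],o['torque'])
E
```

```text
[ 587.97750131 -281.14613052  158.67111813] 13.35 [ 0.76799081 -0.23063576 -1.79953924] [-0.01717777 -0.07926783  0.01005772]
```

{"method": "servo_tool", "body": {
  "series": [
    [[0,0,0],[0,0,0.001],-1],
    [[0,0,0],[0,0,0.002],-1],
    [[0,0,0],[0,0,0.002],-1]
  ]
}}

```text
clock: 13.65
eef_pos: [588.2, -281.2, 158.1]
tool_rot: [-0.0, 0.681, 0.732, 0.001]
ft_force: [0.6, 0.0, 1.4]
opening: 2.7
grasp_force: 60.4
```

```bash
python3 - <<'E'
from h import *
p,R,o=pose();print(p,o['ft_force']);snap('wrist','w9')
P=pts(load('w9'));T=(P-p)@R;z=P[...,2]
c=(abs(T[...,1])<6)&(T[...,0]>25)&(T[...,0]<60)&(T[...,2]<-5)&(T[...,2]>-40);print('card top z',np.percentile(z[c],[5,50,95]))
E
```

```text
[ 588.18299968 -281.19472045  158.11971203] [0.55411643 0.02111907 1.43797379]
card top z [169.01557427 185.75108986 186.82929128]
```

The card top is at 186 mm, which is the 16 mm groove floor plus the 170 mm card, and the floor contact is light. Release and withdraw straight up.

{"method": "servo_tool", "body": {
  "series": [
    [[0,0,0],[0,0,0],-0.9],
    [[0,0,0],[0,0,0],-0.7],
    [[0,0,0],[0,0,0],-0.4],
    [[0,0,0],[0,0,0],-0.3],
    [[0,0,0],[0,0,0],-0.3]
  ]
}}

```text
clock: 14.2
eef_pos: [588.0, -281.1, 157.7]
tool_rot: [-0.0, 0.681, 0.732, 0.001]
ft_force: [1.0, 0.7, -0.4]
opening: 29.9
grasp_force: 0.0
```

{"method": "servo_tool", "body": {
  "series": [
    [[0,0,0],[0,0,-0.02],-0.3],
    [[0,0,0],[0,0,-0.06],-0.3],
    [[0,0,0],[0,0,-0.12],-0.3],
    [[0,0,0],[0,0,-0.2],-0.3],
    [[0,0,0],[0,0,-0.28],-0.3]
  ]
}}

```text
clock: 14.7
eef_pos: [587.5, -281.3, 299.7]
tool_rot: [-0.0, 0.681, 0.732, 0.001]
ft_force: [1.5, -0.5, -0.8]
opening: 30.0
grasp_force: 0.0
```

{"method": "servo_tool", "body": {
  "series": [
    [[0,0,0],[0,0,0],-0.3],
    [[0,0,0],[0,0,0],-0.3],
    [[0,0,0],[0,0,0],-0.3]
  ]
}}

```text
clock: 15.0
eef_pos: [587.3, -281.1, 296.9]
tool_rot: [-0.001, 0.681, 0.732, 0.001]
ft_force: [-0.3, 0.3, 0.5]
opening: 29.6
grasp_force: 0.0
```

```bash
python3 - <<'E'
from h import *
p,R,o=pose();print(p,o['ft_force'],o['opening']);snap('wrist','w10')
P=pts(load('w10'));z=P[...,2];T=(P-[588.2,-281.2,158.1])@R
c=(abs(T[...,1])<12)&(abs(T[...,0])<60)&(z>160)&(z<200);q=T[c];print('card top',c.sum(),np.percentile(z[c],[5,50,95]),np.percentile(q[:,:2],[2,50,98],axis=0))
m=(z>31)&(z<40)&(abs(T[...,1])<45)&(abs(T[...,0])<85);q=T[m];print('stand',np.percentile(q[:,:2],[1,99],axis=0))
snap('side','s1')
E
```

```text
[ 587.27180589 -281.12791726  296.88808905] [-0.28437039  0.3042514   0.51139454] 29.56976145729659Traceback (most recent call last):
  File "<stdin>", line 4, in <module>
    return _quantile_unchecked(
        a, q, axis, out, overwrite_input, method, keepdims, weights)
    return _ureduce(a,
                    func=_quantile_ureduce_func,
    ...<5 lines>...
                    overwrite_input=overwrite_input,
                    method=method)
    r = func(a, **kwargs)
    result = _quantile(arr,
                       quantiles=q,
    ...<2 lines>...
                       out=out,
                       weights=wgt)
    slices_having_nans = np.isnan(arr[-1, ...])
                                  ~~~^^^^^^^^^
IndexError: index -1 is out of bounds for axis 0 with size 0
```

View pics/w10.png

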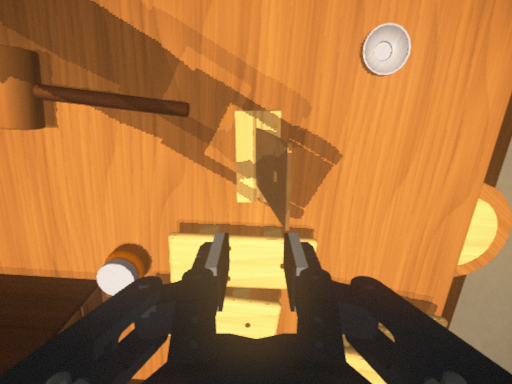

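The card stands in the groove but leans toward +x, with its top edge at column 289. I measure the lean.

```bash
python3 - <<'E'
from h import *
p,R,o=pose();snap('wrist','w11')
d=load('w11');P=pts(d);z=P[...,2];T=(P-[588.2,-281.2,158.1])@R
c=(T[...,1]>-10)&(T[...,1]<50)&(T[...,0]<60)&(T[...,0]>-30)&(z>45)&(z<200)
q=T[c];zz=z[c]
for a in range(45,200,12):
    s=(zz>=a)&(zz<a+12)
    if s.sum()>4: print(a+6,s.sum(),'y',np.percentile(q[s,1],[5,50,95]).round(1),'x',q[s,0].max().round(1))
m=c&(z<182)&(z>60); q=P[m]; mu=q.mean(0);n=np.linalg.svd(q-mu,full_matrices=False)[2][2];print('n',n,'lean rad',np.arcsin(abs(n[2])),len(q),'top z',np.percentile(z[c],99))
E
```

```text
51 89 y [6.  6.2 7.5] x 41.3
63 77 y [7.4 8.5 9.6] x 41.2
75 113 y [ 9.5 10.6 11.1] x 41.4
87 116 y [11.7 12.7 13.3] x 41.4
99 125 y [13.7 14.7 15.5] x 41.5
111 141 y [15.6 16.6 17.7] x 41.6
123 155 y [17.6 18.7 19.7] x 41.6
135 188 y [19.8 20.8 22.7] x 41.7
147 179 y [21.8 22.9 23.9] x 41.8
159 214 y [23.8 24.8 25.8] x 41.8
171 246 y [25.9 26.8 27.9] x 41.8
183 488 y [28.  30.  32.7] x 42.0
n [ 0.98313186  0.07106937 -0.16852563] lean rad 0.16933371223902385 1651 top z 184.8898549839212
```

The lean is 0.169 rad. That is as far as the groove's clearance lets it tip, and it is under the 0.2 limit. The card is free and seated, so I hand in.

```bash
python3 -c "
from h import *
a=load('w10')['pixels'].astype(int);b=load('w11')['pixels'].astype(int);print(abs(a-b)[100:230,225:300].mean());print(get_obs()['joint_velocities'].round(3));print(ctrl.sign_off())"
```

```text
2.607008547008547
[ 0.     0.004 -0.003 -0.     0.    -0.001]
the job is handed in; nothing more can be done
None
```

The soles card came off its hook with no strain felt at the wrist and stands released in the stand's groove, fully down and roughly centred, soles to the customer's side; it leans 0.169 rad (limit 0.2), and the job is handed in with no verdict returned.

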